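# Fit the adjustable wrench and nip up the tap's union nut

### The arm

A 6-joint arm with a two-finger parallel gripper is mounted at the origin on the work surface. World frame = base frame: x ahead of the robot, y to its left, z up, the work surface at z = 0. Lengths are in mm, angles in rad, forces in N, time in s.
With the tool pointing down it reaches from about 350 to 875 mm from the base axis. Payload 15.5 kg.
Tool frame: the origin (TCP) lies where the fingers leave the gripper's body, on its centre line; the fingertips stand 73 mm ahead of it and the grasp point (between the pads) lies ahead of it (arm.hold_point_z is the z of the grasp point in the tool frame, in mm); z points along the fingers, y is the direction in which the jaws open and shut (so a half turn about z gives the same grasp; the last joint's range is limited). The gripper opens to 85 mm and grips with 20 to 120 N. Pads are 22 mm wide; open, the fingers measure 114 mm over their backs; the gripper's body (76 mm by 85 mm) begins 54 mm behind the grasp point. The pads swing forward as they close: fully open they stand 13 mm farther back than shut.
Start: joints at [-1.444, 0.494, 1.345, -0, 1.302, -0.096], TCP at [137.492, -609.691, 303.877] pointing down, gripper open.
Joint ranges: [-2.91, 2.91], [-0.82, 2.16], [0.22, 2.67], [-1.22, 4.37], [0.12, 2.79], [-3.08, 3.08]. Speed limits (rad/s): [1.89, 1.89, 2.57, 3.01, 3.01, 3.01].

### API

Orientations are given as a unit quaternion [w, x, y, z].
In Python, from cell import arm gives the robot as it stands.
- The arm moves only by the tool drive_tool, never from a script. Its argument "motion" is a list of rows, each a list of 3 entries, a list of its own where there are three numbers: the turn, a rotation vector about the tool's x, y, z in rad, then the shift along the tool's x, y, z in mm, then the opening in per cent of the stroke, from 0 (shut) to 100 (fully open). In form: [[[ax, ay, az], [dx, dy, dz], hand], ...]. A call has 1 to 10 rows; each row shifts and turns the commanded pose from where the row before left it, along the tool's axes as they then stand; what a row does not reach is not made up. A row lasts 1/12 s, in which the tool goes at most 41.7 mm and 7.16 degrees, less where a joint would pass 70% of its speed; a pose out of reach is approached as far as the arm can. A call is refused whole if a number of a shift passes 41.7 or a number of a turn 0.125, either way. A call with a gripper value outside its range is refused whole. The fingers move at their own pace and stop on an object; "grip_force" is the grip in N (left out, the last holds). Time passes only in rows, so rows that do not move let the fingers close. It gives the time, the measured TCP pose, the force and the opening at its end, in the units of the state.
- arm.state(): the state, without advancing time (a new reading comes with each control period).
- arm.snapshot(name): name is "side" or "top"; returns a dict with "img" (400x640x3 uint8, red, green, blue), "z_map" (400x640 float32, mm along the optical axis (not along the pixel's ray), 0 where there is no reading), "intrinsics" (3x3 intrinsics, pixels), "k1" (the pictures are not rectified: a ray, as slopes to the right and down, at radius r is drawn at 1 + k1 r^2 times it, then the intrinsics apply), "R" (3x3) and "t" (3): a world point X has camera coordinates R X + t. Camera axes: x right, y down, z forward; pixel columns grow to the right and rows downward; lengths in mm; the calibration is good to about 2 mm. A picture is of the moment at which its call begins.
- arm.sign_off(): hands the job in, once; it reports no verdict.
Trained networks look in a picture, given as the dict that the camera call returned (one of the last four; its "shot" number tells which), for a name from the list of things; names that differ only in an ending like _2 or _b are one class to them, and where a whole thing is asked for, a point or a joint stands for the part that bears it (a point fixed in the world has none). Each returns a list of dicts, best first, with "score" (0 to 1); they miss things now and then, are a little off and sometimes report something else, mostly with a low value. They report only what shows in the picture. A call takes as long as a camera call.
- arm.masks_of(name, picture): "pixels" (400x640 bool, what is visible of it) and "rect" ([left, top, width, height] in pixels, round what is visible of it).
The state is a dict: "time": time; "q": joint angles; "qvel": joint speeds; "effort": joint torques, N m; "tcp_pos": TCP position; "tool_rot": TCP orientation; "wrist_force": force on the tool from outside, world axes, zero at the start; "torque": the same for the moment, N m; "finger_gap": finger opening in mm.
Only numpy, scipy, OpenCV 4.12 (cv2) and the standard library are available. Lean on these libraries where they do the work, as an engineer would, in place of code of your own. Each camera call takes 0.05 s, during which the arm holds its last target. There are 200 camera calls.

### The job

The hex nut under the wall tap is only finger-tight; a plumber's adjustable wrench lies round it on the stone shelf with its jaws still slack. Roll the wrench's worm with light strokes until the jaws just fit the nut, and only then swing the handle clockwise (seen from above) until the nut comes up firm on its rubber washer, without forcing it further. Let go with the wrench left lying on the nut, leave the tap's lever shut and do not disturb the bath things around.

Things in the scene. Friction and masses are not known exactly. Their poses are not given: they have to be found in the camera images.
- tap_stub: Fixed tap: a steel pipe stub, 21 mm thick, comes level out of a low mud wall (93 mm high) at 40 mm height and ends in an upright valve body 26 mm thick, 20 to 53 mm above the stone (lever on top, up to 67 mm); under it sits the hex nut. Origin: on the nut's upright axis, at stone level (z = 0). x points along the stub to the wall, z up.
- nut (a joint): Brass hex nut, 32 mm across flats, 2 to 20 mm above the stone, on the upright axis through tap_stub. Rad, growing as it tightens (clockwise from above); starts -0.78 to -0.70; 0 = home on its washer, a firm stop; it stays where left. It runs stiffly (0.35 N m, about 4 N at mid-handle with the wrench's rubbing); once home, 5 to 10 N more is firm enough, 20 N in all is forcing it.
- wrench: Loose steel adjustable wrench, 285 mm, 0.68 kg, flat on the stone, mouth round the nut, head 15 mm thick. Origin: underside, mid-mouth: on the nut's axis once it fits. x points out of the mouth, y from the fixed jaw (face at y = -16 mm) to the movable one. Back of mouth x = -20 mm, jaw tips x = 25 mm. Handle runs from the origin along (-0.966, 0.259, 0) to 262 mm.
- wrench_grip (a point): Middle of the wrench's handle: on its centre line, 150 mm from the wrench's origin, half-way up (7 mm above the stone); axes as wrench. The handle is a bar 24 mm wide and 14 mm high, straight from 60 to 240 mm from the wrench's origin.
- jaw (a joint): Opening of the wrench's jaws beyond 32 mm, in m: 0 = 32 mm apart, positive = wider. Starts 0.0022 to 0.0034. Only the worm moves the jaw, 3 mm for each full turn; it holds against the nut up to a pull of about 2.5 N m on the wrench.
- worm: The wrench's worm: ribbed roller, 18 mm thick and long, in the head's window. Origin: its centre, 9.5 mm above the stone; its y is its axle. Its top (18.5 mm up, 3.5 mm proud of the head) is rolled by a finger tip pressed on it and drawn towards the mouth (wrench +x) to close the jaws, back to open. Press about 13 N, never over 30 N; rolling drags about 8 N, more once the jaws are on the nut.
- tap_lever (a joint): The tap's short steel lever on top of the valve body, 64 mm long, 55 to 67 mm above the stone; near 0 rad it is shut, across the pipe stub (pointing to tap_stub's -y); to be left so.
- lota: Hammered steel lota (round water pot), 112 mm across, 112 mm high, loose; origin under its centre. A bystander.
- mug: Orange plastic bath mug, 100 mm across, 105 mm high, handle to its +y, loose; origin under its centre. A bystander.
- soap_box: Pink plastic soap box, 112 x 77 x 36 mm, loose; origin under its centre. A bystander.
- scrubber: Wooden back scrubber lying bristles up along its x, from 155 mm behind its origin (handle end) to 163 mm before it, head 105 x 62 mm and 36 mm high at the +x end, loose; origin on its underside. A bystander.
- tape_roll: Blue roll of thread tape lying flat, 54 mm across, 14 mm high, loose; origin under its centre. A bystander.
- pumice: Dark foot scrubbing stone, 85 x 52 x 30 mm, loose; origin under its centre. A bystander.

How it is judged (in metres and radians):
On the way, in this order (a step that is already met when the one before it is completed fails the run):
1. the jaws are rolled up to the nut (opening within 1.2 mm of it) before the nut is turned (value of joint jaw below 0.0012 m and value of joint nut below -0.55 rad), for 0.2 s.
2. the nut is turned onto its washer with the jaws still fitting (value of joint nut above -0.01 rad and value of joint jaw below 0.0015 m), for 0.2 s.
At the end, for the whole second after the job is handed in: Nut on its washer (at most 0.02 rad short of home), jaws still fitting within 1.5 mm, wrench let go and at rest, flat on the stone round the nut (origin within 8 mm of the nut's axis), tap lever still shut (within 0.25 rad), bath things in place (value of joint nut above -0.02 rad and value of joint jaw below 0.0015 m and horizontal distance between wrench and tap_stub below 0.008 m and angle between wrench's own z axis and vertical below 0.06 rad and height (world z) of wrench below 0.006 m and linear speed of wrench below 0.02 m/s and value of joint tap_lever between -0.25 and 0.25 rad); the robot touches nothing.
It fails at once if the nut is turned with jaws that do not fit it (more than 1.5 mm slack), which rounds its corners (value of joint nut above -0.55 rad and value of joint jaw above 0.0015 m).
It fails at once if the nut is forced: pulled up so hard that the wrench bears on it with more than 300 N in all (a pull of over 20 N at mid-handle) (value of joint nut above -0.3 rad and contact force between wrench and tap_stub above 300 N).
It fails at once if the worm is pressed harder than 30 N (contact force between the fingers and worm above 30 N).
It fails at once if the tap's lever is moved more than 0.25 rad from shut (value of joint tap_lever above 0.25 rad or value of joint tap_lever below -0.25 rad).
It fails at once if one of the bath things is shoved more than 25 mm (distance of any of lota, mug, soap_box, scrubber, tape_roll, pumice from where it was at the start of the episode above 0.025 m).
It also fails if it takes over 72 s, if anything falls off the work surface, if the arm or the gripper's body presses on something with over 40 N, if the wrist force passes 120 N, or if a joint passes its speed limit or range.

## Working session

There is one attempt and no reset: what is moved stays moved. The work goes in short steps, Python scripts to look and compute and a tool call to move; the robot and the scene stay as the last step left them, time stands still between calls to the robot, and variables do not carry over. Pictures are saved under pics/ and viewed, about 8 in all and at most 12, crops included, and the job is handed in when it is done.

Besides the shell and the picture viewer there is one more tool, called after "Emit:" in YAML: its name, and indented under it one key for each argument. drive_tool: Moves the arm, as the interface text tells. Its arguments: {"type":"object","properties":{"motion":{"type":"array","items":{"type":"array"}},"grip_force":{"type":"number"}},"required":["motion"]}

```bash
mkdir -p pics; ls; cat > h.py <<'E'
import numpy as np, cv2
from cell import arm
def unproj(s,u,v,z=None,plane=None):
    K=np.array(s["intrinsics"]);k1=s["k1"];R=np.array(s["R"]);t=np.array(s["t"])
    u=np.atleast_1d(u).astype(float);v=np.atleast_1d(v).astype(float)
    d=cv2.undistortPoints(np.stack([u,v],1)[:,None],K,np.array([k1,0,0,0,0.]))[:,0]
    ray=np.c_[d,np.ones(len(d))]
    if z is not None: return (ray*np.asarray(z).reshape(-1,1)-t)@R
    c=-R.T@t; w=ray@R
    return c+w*((plane-c[2])/w[:,2])[:,None]
def proj(s,X):
    R=np.array(s["R"]);t=np.array(s["t"])
    return cv2.projectPoints(np.atleast_2d(X).astype(float),cv2.Rodrigues(R)[0],t,np.array(s["intrinsics"]),np.array([s["k1"],0,0,0,0.]))[0][:,0]
E
python3 - <<'E'
from h import *
st=arm.state();print(st, arm.hold_point_z)
for n in("top","side"):
    s=arm.snapshot(n);cv2.imwrite(f"pics/{n}0.png",s["img"][:,:,::-1])
    print(n,np.array(s["intrinsics"])[0,0],s["k1"],(-np.array(s["R"]).T@s["t"]).round(),np.round(s["R"],2).tolist())
    for o in("tap_stub","nut","wrench","worm","tap_lever","lota","mug","soap_box","scrubber","tape_roll","pumice"):
        m=arm.masks_of(o,s)
        for k in m[:2]:
            vv,uu=np.nonzero(k["pixels"]);z=s["z_map"][vv,uu];g=z>0
            P=unproj(s,uu[g],vv[g],z[g]) if g.any() else np.zeros((1,3))
            print(o,round(k["score"],2),k["rect"],np.median(P,0).round(),np.percentile(P,2,axis=0).round(),np.percentile(P,98,axis=0).round())
E
```

```text
pics
{'time': 0.0, 'q': array([-1.44448861e+00,  4.94193274e-01,  1.34613219e+00, -9.08183755e-06,
        1.30251825e+00, -9.54992234e-02]), 'qvel': array([ 0.00052355,  0.00042155, -0.00264261,  0.00067659,  0.00154156,
        0.00027889]), 'effort': array([ 1.97517584e-03, -8.82148504e+01, -3.83879614e+01,  1.97508041e-05,
        1.02620007e-02,  8.80331584e-06]), 'tcp_pos': array([ 137.46174737, -609.41248114,  303.29357174]), 'tool_rot': array([-6.25390927e-04,  9.93856183e-01,  1.10677445e-01, -1.40126898e-05]), 'wrist_force': array([-1.00202331, -0.23993045, -1.46245115]), 'torque': array([-0.02724148,  0.05812923, -0.01507787]), 'finger_gap': 85.52199439384594} 53.900000000000006
top 413.6969706136637 -0.030020472611229632 [ 345.    8. 1299.] [[0.02, -1.0, 0.0], [-0.99, -0.02, -0.16], [0.16, 0.0, -0.99]]
tap_stub 0.83 [288.2, 99.0, 101.9, 94.7] [758. -22.  91.] [ 584. -176.   16.] [834. 111.  96.]
nut 0.16 [285.9, 158.7, 11.9, 20.8] [648. 116.  27.] [610.  92.  15.] [688. 142.  33.]
wrench 0.92 [316.0, 180.7, 21.8, 91.0] [491. -19.  13.] [334. -38.   5.] [582.  25.  19.]
ta
[... 1198 characters left out ...]
 -496.   71.] [ 414. -570.    8.] [ 509. -474.  112.]
mug 0.78 [340.9, 324.3, 63.8, 74.4] [453. 499.  61.] [408. 472.   2.] [501. 581. 105.]
mug 0.74 [310.4, 209.0, 21.7, 5.8] [576.  26.  12.] [549.  13.   1.] [601.  32.  16.]
soap_box 0.91 [308.9, 249.8, 47.2, 34.4] [530. 265.  34.] [480. 215.   7.] [582. 287.  37.]
scrubber 0.93 [307.9, 150.7, 89.0, 29.3] [ 541. -246.   13.] [ 341. -292.    2.] [ 626. -194.   36.]
tape_roll 0.58 [313.9, 176.9, 9.1, 12.6] [ 594. -129.   12.] [ 568. -184.   -0.] [614. -54.  63.]
tape_roll 0.58 [308.2, 249.2, 48.0, 36.2] [530. 267.  34.] [475. 212.  -1.] [584. 286.  37.]
pumice 0.72 [272.6, 218.2, 33.9, 23.5] [648. 132.  27.] [611. 100.   9.] [687. 146.  31.]
```

```bash
python3 - <<'E'
import cv2
a=cv2.imread("pics/top0.png")[140:300,260:420];b=cv2.imread("pics/side0.png")[160:240,260:420]
a=cv2.resize(a,None,fx=3.5,fy=3.5,interpolation=cv2.INTER_CUBIC)
cv2.imwrite("pics/c0.png",a)
b=cv2.resize(b,None,fx=5,fy=5,interpolation=cv2.INTER_CUBIC);cv2.imwrite("pics/c1.png",b)
E
```

```text
(no output)
```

View pics/c0.png

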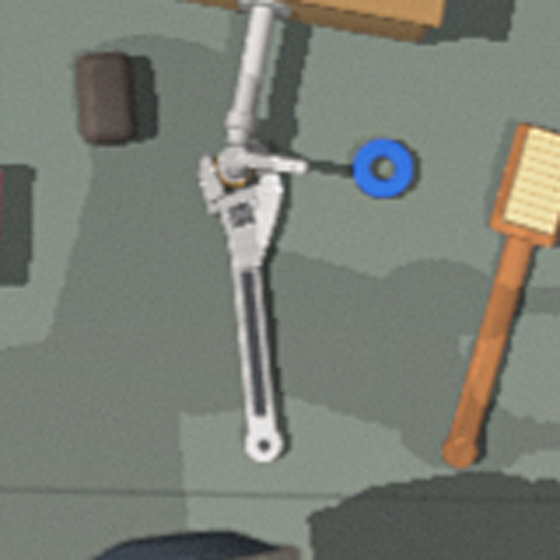

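View pics/c1.png

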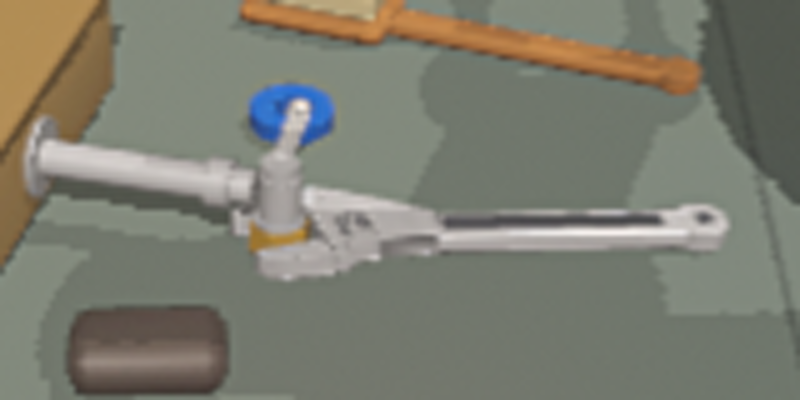

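The top view shows the wrench handle running from the nut towards the robot. The worm is at about (329,201), the handle-end hole at (335,267) and the lever and valve top at (327,186). In the side view the worm is at about (330,204), and the valve body stands on the brass nut.

```bash
python3 - <<'E'
from h import *
for n,w,e in(("top",(329.1,200.6),(335.4,266.6)),("side",(330.4,204.2),(401.2,203.4))):
    s=arm.snapshot(n)
    print(n,"worm",unproj(s,*w,plane=18).round(1),"end hole",unproj(s,*e,plane=14).round(1))
    k=arm.masks_of("wrench",s)[0]
    vv,uu=np.nonzero(k["pixels"]);z=s["z_map"][vv,uu];P=unproj(s,uu,vv,plane=14)
    h=P[(P[:,0]>355)&(P[:,0]<510)]
    f=cv2.fitLine(h[:,:2].astype(np.float32),cv2.DIST_HUBER,0,.01,.01).ravel();f=f if f[0]<0 else f*[-1,-1,1,1]
    a=np.arctan2(f[1],f[0]);print("handle dir",f,np.degrees(a),"xmin",np.percentile(P[:,0],0.5),"yaw",np.degrees(a)-165)
    # origin guess from line with valve x
    for x in(585,590,595): print(x,f[3]+(x-f[2])*f[1]/f[0])
    zm=s["z_map"];v,u=np.mgrid[150:240,290:360];Q=unproj(s,u.ravel(),v.ravel(),zm[150:240,290:360].ravel())
    g=(Q[:,2]>48)&(Q[:,2]<75)&(Q[:,0]<640)&(Q[:,0]>560)&(Q[:,1]>-80)&(Q[:,1]<40)
    print(np.c_[Q[g],u.ravel()[g],v.ravel()[g]].round()[::6].astype(int).tolist())
E
```

```text
top worm [[545.2 -10.1  18. ]] end hole [[341.5 -33.1  14. ]]
handle dir [-9.93937552e-01 -1.09946184e-01  4.32472443e+02 -1.95612526e+01] -173.68778675003065 xmin 331.22559686305914 yaw -338.6877867500307
585 -2.6891434424955065
590 -2.1360594804205952
595 -1.582975518345684
[[639, -1, 48, 327, 169], [630, 2, 49, 326, 172], [626, 5, 50, 325, 173], [626, -14, 54, 331, 173], [620, 4, 52, 325, 175], [619, -17, 55, 332, 175], [618, -14, 48, 331, 176], [610, -5, 52, 328, 178], [604, 4, 49, 325, 180], [596, -2, 60, 327, 182], [593, 1, 58, 326, 183], [590, 1, 59, 326, 184], [590, -17, 59, 332, 184], [587, 1, 59, 326, 185], [587, -17, 59, 332, 185], [588, -36, 59, 338, 185], [583, 4, 61, 325, 186], [584, -15, 58, 331, 186], [584, -33, 61, 337, 186], [585, -51, 59, 343, 186], [580, 4, 60, 325, 187], [582, -15, 54, 331, 187], [581, -33, 63, 337, 187], [583, -51, 54, 343, 187], [577, 4, 59, 325, 188], [579, -30, 55, 336, 188], [578, -48, 62, 342, 188], [576, 4, 52, 325, 189], [576, -60, 58, 346, 189]]
side worm [[547.9  -2.7  18. ]] end hole [[341.4 -29.   14. ]]
handle dir [-9.96388197e-01 -8.49147290e-02  4.31670807e+02 -9.04872036e+00] -175.1288784050999 xmin 332.64889947874883 yaw -340.1288784050999
585 4.018382322620242
590 4.44449500269552
595 4.8706076827708
[[588, -60, 62, 318, 180], [582, -54, 63, 320, 181], [587, -49, 59, 318, 183], [581, -45, 58, 320, 184], [589, -30, 61, 317, 186], [586, -24, 61, 318, 187], [583, -21, 60, 319, 188], [596, -9, 60, 314, 190], [628, -12, 53, 303, 191], [584, -5, 60, 318, 191], [627, -6, 54, 303, 192], [598, 0, 59, 313, 192], [581, -4, 57, 319, 192], [621, -4, 52, 305, 193], [595, 3, 58, 314, 193], [638, -2, 49, 299, 194], [621, 0, 51, 305, 194], [598, 7, 57, 313, 194], [581, 1, 54, 319, 194], [623, 7, 52, 304, 195], [595, 8, 55, 314, 195], [578, 3, 52, 320, 195], [598, 7, 50, 313, 196], [581, 4, 50, 319, 196], [583, 8, 49, 318, 197]]
```

Emit:
drive_tool:
  motion:
    - [[0,0,0],[26.1,-24.8,0],0]
    - [[0,0,0],[26.1,-24.8,0],0]
    - [[0,0,0],[26.1,-24.8,0],0]
    - [[0,0,0],[26.1,-24.8,0],0]
    - [[0,0,0],[26.1,-24.8,0],0]
    - [[0,0,0],[26.1,-24.8,0],0]
    - [[0,0,0],[26.1,-24.8,0],0]
    - [[0,0,0],[26.1,-24.8,0],0]
    - [[0,0,0],[26.1,-24.8,0],0]
    - [[0,0,0],[26.1,-24.8,0],0]
  grip_force: 40

```text
time: 2.23
tcp_pos: [338.2, -308.8, 304.1]
tool_rot: [0.0, 0.994, 0.111, 0.0]
wrist_force: [0.3, -0.6, 0.5]
finger_gap: 0.2
```

Emit:
drive_tool:
  motion:
    - [[0,0,0],[26.1,-24.8,0],0]
    - [[0,0,0],[26.1,-24.8,0],0]
    - [[0,0,0],[26.1,-24.8,0],0]
    - [[0,0,0],[26.1,-24.8,0],0]
    - [[0,0,0],[26.1,-24.8,0],0]
    - [[0,0,0],[26.1,-24.8,0],0]
    - [[0,0,0],[26.1,-24.8,0],0]
    - [[0,0,0],[26.1,-24.8,0],0]
    - [[0,0,0],[26.1,-24.8,0],0]
    - [[0,0,0],[0,0,0],0]

```text
time: 3.07
tcp_pos: [520.3, -36.6, 304.0]
tool_rot: [-0.0, 0.994, 0.112, 0.001]
wrist_force: [-1.0, -0.3, 0.2]
finger_gap: -0.1
```

Emit:
drive_tool:
  motion:
    - [[0,0,0],[23.4,-21,0],0]
    - [[0,0,-0.0725],[0,0,30],0]
    - [[0,0,-0.0725],[0,0,30],0]
    - [[0,0,0],[0,0,30],0]
    - [[0,0,0],[0,0,30],0]
    - [[0,0,0],[0,0,30],0]
    - [[0,0,0],[0,0,14],0]
    - [[0,0,0],[0,0,0],0]

```text
time: 3.73
tcp_pos: [534.4, -15.2, 137.1]
tool_rot: [-0.001, 0.983, 0.182, -0.002]
wrist_force: [-0.7, 0.9, -0.6]
finger_gap: 0.1
```

```bash
python3 - <<'E'
from h import *
print(arm.state()["wrist_force"],arm.state()["tcp_pos"])
s=arm.snapshot("side");t=arm.snapshot("top")
# mark model of worm / origin
O=np.array([591,-1.5,0]);y=np.radians(21.3);Rx=np.array([np.cos(y),np.sin(y),0]);Ry=np.array([-Rx[1],Rx[0],0])
im=[]
for q in(s,t):
    c=proj(q,[[560,-10,18]])[0].astype(int)
    a=q["img"][c[1]-30:c[1]+30,c[0]-40:c[0]+40,::-1]
    im.append(cv2.resize(a,None,fx=5,fy=5,interpolation=cv2.INTER_CUBIC)); print(c)
cv2.imwrite("pics/c2.png",np.hstack(im))
E
```

```text
[-0.72388111  0.86040169 -0.61647097] [534.41380902 -15.1769621  137.09196238]
[326 202]
[329 195]
```

View pics/c2.png

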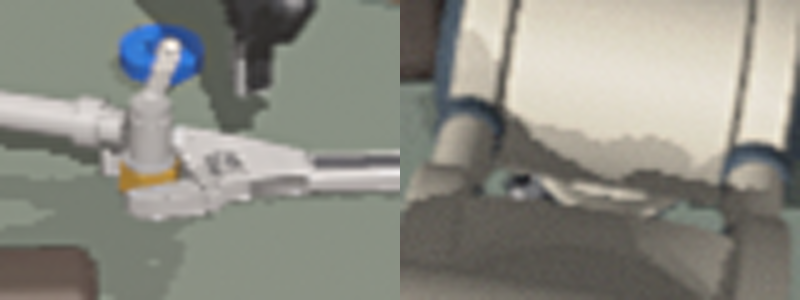

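The side view shows the fingertip hanging behind the worm: tip end at about pixel (336.6,190.6), worm at about (330.4,204.6). The top view is blocked by the arm.

```bash
python3 - <<'E'
from h import *
s=arm.snapshot("side");T=arm.state()["tcp_pos"]
for d in(60,73,80): print(d,proj(s,T-[0,0,d])[0])
for w in([546,-8,18.5],[546,-4,18.5],[548,-10,18.5],[591,-1.5,53]): print(w,proj(s,w)[0])
v,u=np.mgrid[170:200,325:350];z=s["z_map"][170:200,325:350]
P=unproj(s,u.ravel(),v.ravel(),z.ravel());g=(P[:,2]>50)&(P[:,0]<570)
print(np.c_[P[g],u.ravel()[g],v.ravel()[g]].round().astype(int)[-40:].tolist())
m=arm.masks_of("worm",s);print([(k["score"],k["rect"],np.argwhere(k["pixels"]).mean(0)) for k in m])
E
```

```text
60 [335.27848856 183.67696431]
73 [335.13087729 187.53359146]
80 [335.05209088 189.58978712]
[546, -8, 18.5] [331.15347595 203.03546431]
[546, -4, 18.5] [331.09428628 203.83728843]
[548, -10, 18.5] [330.49362715 202.60380206]
[591, -1.5, 53] [315.53148366 193.70009615]
[[540, -5, 83, 334, 185], [537, 0, 86, 335, 185], [534, 4, 89, 336, 185], [531, -3, 85, 337, 185], [528, -2, 85, 338, 185], [526, -5, 84, 339, 185], [523, -9, 81, 340, 185], [545, -12, 74, 332, 186], [542, -4, 80, 333, 186], [539, -3, 81, 334, 186], [537, 2, 84, 335, 186], [534, 2, 84, 336, 186], [531, -5, 80, 337, 186], [528, -4, 81, 338, 186], [526, -3, 82, 339, 186], [523, -11, 77, 340, 186], [545, -8, 74, 332, 187], [542, -7, 75, 333, 187], [539, -8, 74, 334, 187], [537, 1, 81, 335, 187], [534, -2, 78, 336, 187], [531, -1, 79, 337, 187], [528, 0, 80, 338, 187], [525, -3, 78, 339, 187], [523, -13, 72, 340, 187], [542, -3, 74, 333, 188], [539, -6, 72, 334, 188], [536, 2, 78, 335, 188], [534, 0, 77, 336, 188], [531, -4, 74, 337, 188], [528, -3, 75, 338, 188], [525, -5, 73, 339, 188], [542, -4, 70, 333, 189], [539, -9, 67, 334, 189], [536, -6, 69, 335, 189], [534, -8, 68, 336, 189], [531, -9, 67, 337, 189], [528, -6, 69, 338, 189], [524, 915, 675, 346, 195], [524, 915, 675, 328, 199]]
[]
```

Emit:
drive_tool:
  motion:
    - [[0,0,0],[6,-3,10],0]
    - [[0,0,0],[0,0,13],0]
    - [[0,0,0],[0,0,12],0]
    - [[0,0,0],[0,0,5],0]
    - [[0,0,0],[0,0,0],0]
    - [[0,0,0],[0,0,0],0]

```text
time: 4.43
tcp_pos: [540.6, -10.3, 100.1]
tool_rot: [0.0, 0.983, 0.182, 0.0]
wrist_force: [-0.3, 0.2, 0.6]
finger_gap: -0.3
```

Emit:
drive_tool:
  motion:
    - [[0,0,0],[0,0,2],0]
    - [[0,0,0],[0,0,2],0]
    - [[0,0,0],[0,0,2],0]
    - [[0,0,0],[0,0,0],0]
    - [[0,0,0],[0,0,0],0]

```text
time: 4.85
tcp_pos: [540.3, -10.4, 93.9]
tool_rot: [-0.0, 0.983, 0.182, 0.0]
wrist_force: [-0.3, 0.9, 0.7]
finger_gap: -0.0
```

Emit:
drive_tool:
  motion:
    - [[0,0,0],[0,0,1],0]
    - [[0,0,0],[0,0,0],0]
    - [[0,0,0],[0,0,0],0]

```text
time: 5.1
tcp_pos: [540.3, -10.3, 92.9]
tool_rot: [-0.0, 0.983, 0.182, -0.0]
wrist_force: [-0.6, -0.9, 0.4]
finger_gap: 0.3
```

Emit:
drive_tool:
  motion:
    - [[0,0,0],[0,0,1],0]
    - [[0,0,0],[0,0,0],0]
    - [[0,0,0],[0,0,0],0]

```text
time: 5.35
tcp_pos: [540.3, -10.4, 91.8]
tool_rot: [-0.0, 0.983, 0.182, -0.0]
wrist_force: [-0.5, -0.5, -0.6]
finger_gap: -0.3
```

Emit:
drive_tool:
  motion:
    - [[0,0,0],[0,0,0.5],0]
    - [[0,0,0],[0,0,0],0]
    - [[0,0,0],[0,0,0],0]

```text
time: 5.6
tcp_pos: [540.3, -10.4, 91.4]
tool_rot: [-0.0, 0.983, 0.182, -0.0]
wrist_force: [0.0, -0.6, 0.1]
finger_gap: 0.3
```

Emit:
drive_tool:
  motion:
    - [[0,0,0],[0,0,0.3],0]
    - [[0,0,0],[0,0,0],0]
    - [[0,0,0],[0,0,0],0]

```text
time: 5.85
tcp_pos: [540.4, -10.4, 91.1]
tool_rot: [0.0, 0.983, 0.182, 0.0]
wrist_force: [-0.4, -0.6, 1.2]
finger_gap: -0.1
```

Emit:
drive_tool:
  motion:
    - [[0,0,0],[0,0,0.3],0]
    - [[0,0,0],[0,0,0],0]
    - [[0,0,0],[0,0,0],0]

```text
time: 6.1
tcp_pos: [540.4, -10.4, 91.0]
tool_rot: [0.0, 0.983, 0.182, 0.0]
wrist_force: [-0.7, 0.3, 5.6]
finger_gap: 0.2
```

Emit:
drive_tool:
  motion:
    - [[0,0,0],[0,0,0.3],0]
    - [[0,0,0],[0,0,0],0]
    - [[0,0,0],[0,0,0],0]

```text
time: 6.35
tcp_pos: [540.4, -10.3, 90.9]
tool_rot: [0.0, 0.983, 0.182, 0.0]
wrist_force: [-1.6, 0.5, 10.2]
finger_gap: 0.1
```

Emit:
drive_tool:
  motion:
    - [[0,0,0],[0,0,0.1],0]
    - [[0,0,0],[0,0,0],0]
    - [[0,0,0],[0,0,0],0]

```text
time: 6.6
tcp_pos: [540.4, -10.4, 90.8]
tool_rot: [0.0, 0.983, 0.182, 0.0]
wrist_force: [-3.0, -0.5, 11.4]
finger_gap: 0.2
```

Emit:
drive_tool:
  motion:
    - [[0,0,0],[1,0,0.1],0]
    - [[0,0,0],[1,0,0],0]
    - [[0,0,0],[1,0,0],0]
    - [[0,0,0],[1,0,0],0]

```text
time: 6.93
tcp_pos: [543.3, -9.1, 90.7]
tool_rot: [0.0, 0.983, 0.182, -0.001]
wrist_force: [-8.3, -4.1, 16.7]
finger_gap: -0.1
```

Emit:
drive_tool:
  motion:
    - [[0,0,0],[1,0,0],0]
    - [[0,0,0],[1,0,0],0]
    - [[0,0,0],[1,0,0],0]
    - [[0,0,0],[1,0,0],0]

```text
time: 7.27
tcp_pos: [547.0, -7.7, 90.7]
tool_rot: [0.0, 0.983, 0.182, -0.001]
wrist_force: [-7.9, -3.8, 17.0]
finger_gap: 0.0
```

Emit:
drive_tool:
  motion:
    - [[0,0,0],[1,0,0],0]
    - [[0,0,0],[1,0,0],0]
    - [[0,0,0],[1,0,0],0]
    - [[0,0,0],[1,0,0],0]

```text
time: 7.6
tcp_pos: [550.7, -6.3, 90.7]
tool_rot: [0.0, 0.983, 0.182, -0.001]
wrist_force: [-8.3, -3.5, 17.0]
finger_gap: -0.1
```

Emit:
drive_tool:
  motion:
    - [[0,0,0],[1,0,0],0]
    - [[0,0,0],[1,0,0],0]
    - [[0,0,0],[1,0,0],0]
    - [[0,0,0],[1,0,0],0]

```text
time: 7.93
tcp_pos: [554.5, -4.8, 90.7]
tool_rot: [-0.0, 0.983, 0.182, -0.001]
wrist_force: [-7.1, -3.1, 14.6]
finger_gap: 0.1
```

```bash
python3 - <<'E'
from h import *
s=arm.snapshot("side")
cv2.imwrite("pics/c3.png",cv2.resize(s["img"][172:232,286:366,::-1],None,fx=7,fy=7,interpolation=cv2.INTER_CUBIC))
E
```

```text
(no output)
```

View pics/c3.png

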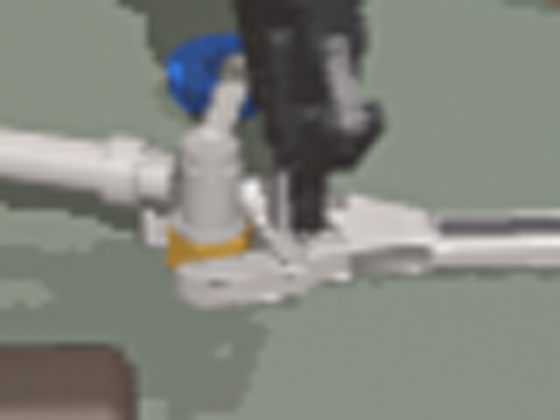

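The side view shows the fingertips on the worm, clear of the valve and lever. Force during the stroke stayed around 9 N drag and 15-17 N press, so I'll repeat the strokes.

Emit:
drive_tool:
  motion:
    - [[0,0,0],[0,0,-3],0]
    - [[0,0,0],[-9,0,0],0]
    - [[0,0,0],[-9,0,0],0]
    - [[0,0,0],[0,0,0],0]
    - [[0,0,0],[0,0,2],0]
    - [[0,0,0],[0,0,0.5],0]
    - [[0,0,0],[0,0,0.4],0]
    - [[0,0,0],[0,0,0],0]
    - [[0,0,0],[0,0,0],0]

```text
time: 8.73
tcp_pos: [538.2, -11.2, 90.4]
tool_rot: [0.0, 0.983, 0.182, -0.0]
wrist_force: [-4.7, -2.6, 8.9]
finger_gap: -0.0
```

Emit:
drive_tool:
  motion:
    - [[0,0,0],[1,0,0],0]
    - [[0,0,0],[2,0,0],0]
    - [[0,0,0],[2,0,0],0]
    - [[0,0,0],[2,0,0],0]
    - [[0,0,0],[2,0,0],0]

```text
time: 9.15
tcp_pos: [545.9, -7.8, 90.7]
tool_rot: [-0.0, 0.983, 0.182, -0.001]
wrist_force: [-8.8, -0.2, 20.8]
finger_gap: -0.6
```

Emit:
drive_tool:
  motion:
    - [[0,0,0],[2,0,0],0]
    - [[0,0,0],[2,0,0],0]
    - [[0,0,0],[2,0,0],0]
    - [[0,0,0],[2,0,0],0]

```text
time: 9.48
tcp_pos: [553.5, -4.8, 90.7]
tool_rot: [-0.0, 0.983, 0.182, -0.001]
wrist_force: [-8.7, -0.0, 18.4]
finger_gap: -0.1
```

Emit:
drive_tool:
  motion:
    - [[0,0,0],[0,0,-3],0]
    - [[0,0,0],[-8,0,0],0]
    - [[0,0,0],[-8,0,0],0]
    - [[0,0,0],[0,0,0],0]
    - [[0,0,0],[0,0,2],0]
    - [[0,0,0],[0,0,0.5],0]
    - [[0,0,0],[0,0,0.2],0]
    - [[0,0,0],[0,0,0],0]
    - [[0,0,0],[0,0,0],0]

```text
time: 10.23
tcp_pos: [539.6, -10.7, 90.6]
tool_rot: [0.0, 0.983, 0.182, 0.0]
wrist_force: [0.3, -0.2, 0.3]
finger_gap: -0.1
```

Emit:
drive_tool:
  motion:
    - [[0,0,0],[1,0,0],0]
    - [[0,0,0],[2,0,0],0]
    - [[0,0,0],[2,0,0],0]
    - [[0,0,0],[2,0,0],0]

```text
time: 10.57
tcp_pos: [545.1, -8.3, 90.8]
tool_rot: [-0.0, 0.983, 0.182, -0.001]
wrist_force: [-7.2, -4.2, 11.9]
finger_gap: -0.1
```

Emit:
drive_tool:
  motion:
    - [[0,0,0],[2,0,0],0]
    - [[0,0,0],[2,0,0],0]
    - [[0,0,0],[2,0,0],0]
    - [[0,0,0],[2,0,0],0]

```text
time: 10.9
tcp_pos: [552.6, -5.3, 90.9]
tool_rot: [-0.0, 0.983, 0.182, -0.001]
wrist_force: [-8.0, -2.6, 11.1]
finger_gap: -0.2
```

Emit:
drive_tool:
  motion:
    - [[0,0,0],[1.5,0,0.1],0]
    - [[0,0,0],[1.5,0,0],0]

```text
time: 11.07
tcp_pos: [555.4, -4.2, 90.8]
tool_rot: [-0.0, 0.983, 0.182, -0.001]
wrist_force: [-7.5, -2.3, 11.3]
finger_gap: -0.0
```

Emit:
drive_tool:
  motion:
    - [[0,0,0],[0,0,-3],0]
    - [[0,0,0],[-8,0,0],0]
    - [[0,0,0],[-8,0,0],0]
    - [[0,0,0],[0,0,0],0]
    - [[0,0,0],[0,0,2],0]
    - [[0,0,0],[0,0,0.5],0]
    - [[0,0,0],[0,0,0.5],0]
    - [[0,0,0],[0,0,0],0]
    - [[0,0,0],[0,0,0],0]

```text
time: 11.82
tcp_pos: [541.3, -10.0, 90.6]
tool_rot: [0.0, 0.983, 0.182, -0.0]
wrist_force: [-1.2, -1.8, 4.3]
finger_gap: -0.1
```

Emit:
drive_tool:
  motion:
    - [[0,0,0],[1,0,0],0]
    - [[0,0,0],[1.5,0,0],0]
    - [[0,0,0],[1.5,0,0],0]
    - [[0,0,0],[1.5,0,0],0]

```text
time: 12.15
tcp_pos: [545.7, -8.2, 90.8]
tool_rot: [0.0, 0.983, 0.182, -0.001]
wrist_force: [-7.9, -4.0, 14.0]
finger_gap: -0.1
```

Emit:
drive_tool:
  motion:
    - [[0,0,0],[1.5,0,0],0]
    - [[0,0,0],[1.5,0,0],0]
    - [[0,0,0],[1.5,0,0],0]
    - [[0,0,0],[1.5,0,0],0]

```text
time: 12.48
tcp_pos: [551.2, -5.9, 90.8]
tool_rot: [-0.0, 0.983, 0.182, -0.001]
wrist_force: [-9.1, -3.6, 14.4]
finger_gap: 0.1
```

Emit:
drive_tool:
  motion:
    - [[0,0,0],[1.5,0,0],0]
    - [[0,0,0],[1.5,0,0],0]
    - [[0,0,0],[1,0,0],0]

```text
time: 12.73
tcp_pos: [554.8, -4.4, 90.8]
tool_rot: [-0.0, 0.983, 0.182, -0.001]
wrist_force: [-9.8, -2.9, 14.8]
finger_gap: 0.4
```

Emit:
drive_tool:
  motion:
    - [[0,0,0],[0,0,-3],0]
    - [[0,0,0],[-8,0,0],0]
    - [[0,0,0],[-6,0,0],0]
    - [[0,0,0],[0,0,0],0]
    - [[0,0,0],[0,0,2],0]
    - [[0,0,0],[0,0,0.5],0]
    - [[0,0,0],[0,0,0.4],0]
    - [[0,0,0],[0,0,0],0]
    - [[0,0,0],[0,0,0],0]

```text
time: 13.48
tcp_pos: [542.7, -9.5, 90.8]
tool_rot: [0.0, 0.983, 0.182, -0.0]
wrist_force: [-2.5, -1.8, 7.6]
finger_gap: -0.0
```

Emit:
drive_tool:
  motion:
    - [[0,0,0],[1,0,0],0]
    - [[0,0,0],[1.5,0,0],0]
    - [[0,0,0],[1.5,0,0],0]
    - [[0,0,0],[1.5,0,0],0]

```text
time: 13.82
tcp_pos: [546.8, -7.7, 90.8]
tool_rot: [-0.0, 0.983, 0.182, -0.001]
wrist_force: [-9.4, -6.0, 13.4]
finger_gap: -0.2
```

Emit:
drive_tool:
  motion:
    - [[0,0,0],[1.5,0,0],0]
    - [[0,0,0],[1.5,0,0],0]
    - [[0,0,0],[1.5,0,0],0]
    - [[0,0,0],[1.5,0,0],0]

```text
time: 14.15
tcp_pos: [552.0, -5.6, 90.7]
tool_rot: [-0.0, 0.983, 0.183, -0.002]
wrist_force: [-11.3, -7.1, 16.5]
finger_gap: -0.2
```

Emit:
drive_tool:
  motion:
    - [[0,0,0],[1,0,-0.1],0]
    - [[0,0,0],[1,0,0],0]
    - [[0,0,0],[1,0,0],0]

```text
time: 14.4
tcp_pos: [554.5, -4.5, 90.7]
tool_rot: [-0.0, 0.983, 0.183, -0.002]
wrist_force: [-12.7, -7.3, 16.7]
finger_gap: 0.1
```

```bash
python3 - <<'E'
from h import *
s=arm.snapshot("side")
cv2.imwrite("pics/c4.png",cv2.resize(s["img"][180:225,286:356,::-1],None,fx=8,fy=8,interpolation=cv2.INTER_CUBIC))
E
```

```text
(no output)
```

View pics/c4.png

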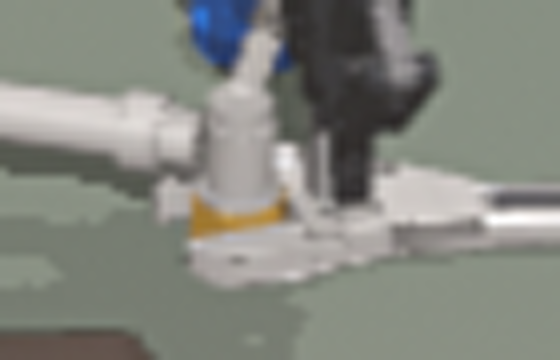

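The brass nut is now almost covered by the movable jaw, and drag has risen from 8.5 N to 14.6 N. One more light stroke should confirm the jaws are up against it.

Emit:
drive_tool:
  motion:
    - [[0,0,0],[0,0,-3],0]
    - [[0,0,0],[-7,0,0],0]
    - [[0,0,0],[-5,0,0],0]
    - [[0,0,0],[0,0,0],0]
    - [[0,0,0],[0,0,2],0]
    - [[0,0,0],[0,0,0.5],0]
    - [[0,0,0],[0,0,0.4],0]
    - [[0,0,0],[0,0,0],0]
    - [[0,0,0],[0,0,0],0]

```text
time: 15.2
tcp_pos: [545.1, -8.6, 91.0]
tool_rot: [0.0, 0.983, 0.182, -0.0]
wrist_force: [-1.8, -1.5, 6.2]
finger_gap: 0.1
```

Emit:
drive_tool:
  motion:
    - [[0,0,0],[1,0,0],0]
    - [[0,0,0],[1,0,0],0]
    - [[0,0,0],[1,0,0],0]

```text
time: 15.45
tcp_pos: [547.2, -7.5, 90.9]
tool_rot: [-0.0, 0.983, 0.182, -0.001]
wrist_force: [-7.0, -2.7, 9.8]
finger_gap: -0.0
```

Emit:
drive_tool:
  motion:
    - [[0,0,0],[1,0,0],0]
    - [[0,0,0],[1,0,0],0]
    - [[0,0,0],[1,0,0],0]

```text
time: 15.7
tcp_pos: [549.9, -6.4, 90.9]
tool_rot: [-0.0, 0.983, 0.182, -0.001]
wrist_force: [-5.6, -1.2, 9.6]
finger_gap: -0.4
```

Emit:
drive_tool:
  motion:
    - [[0,0,0],[1,0,0.3],0]
    - [[0,0,0],[1,0,0],0]
    - [[0,0,0],[1,0,0],0]

```text
time: 15.95
tcp_pos: [551.7, -5.6, 90.7]
tool_rot: [-0.0, 0.983, 0.183, -0.002]
wrist_force: [-12.8, -8.4, 19.3]
finger_gap: -0.1
```

Emit:
drive_tool:
  motion:
    - [[0,0,0],[1,0,0],0]
    - [[0,0,0],[1,0,0],0]

```text
time: 16.12
tcp_pos: [553.4, -5.0, 90.7]
tool_rot: [-0.0, 0.983, 0.183, -0.002]
wrist_force: [-14.8, -7.6, 19.2]
finger_gap: -0.6
```

Drag reached 16.6 N at 19 N press, so the jaws are on the nut. Now I'll lift off, move aside for a clear top view, and turn the tool for a sideways push.

Emit:
drive_tool:
  motion:
    - [[0,0,0],[0,0,-5],0]
    - [[0,0,0],[-3,0,-30],0]
    - [[0,0,0],[-10,0,-35],0]
    - [[0,0,-0.115],[-24.5,20.4,0],0]
    - [[0,0,-0.115],[-24.5,20.4,0],0]
    - [[0,0,-0.115],[-22,23,0],0]
    - [[0,0,-0.115],[-20,26,0],0]
    - [[0,0,-0.115],[-18,28,0],0]
    - [[0,0,-0.115],[-15,30,0],0]
    - [[0,0,0],[0,0,0],0]

```text
time: 16.95
tcp_pos: [538.6, -197.9, 161.1]
tool_rot: [0.002, 0.862, 0.507, 0.001]
wrist_force: [-0.4, -0.6, 0.4]
finger_gap: -0.3
```

Emit:
drive_tool:
  motion:
    - [[0,0,-0.115],[-15,0,0],0]
    - [[0,0,-0.115],[-15,0,0],0]
    - [[0,0,-0.115],[-15,0,0],0]
    - [[0,0,-0.115],[-15,0,0],0]
    - [[0,0,-0.115],[0,0,0],0]
    - [[0,0,-0.05],[0,0,0],0]
    - [[0,0,0],[0,0,0],0]

```text
time: 17.53
tcp_pos: [515.9, -248.8, 160.5]
tool_rot: [0.0, 0.666, 0.746, 0.0]
wrist_force: [-0.2, 0.7, -0.5]
finger_gap: -0.3
```

```bash
cat > meas.py <<'E'
from h import *
s=arm.snapshot("top")
k=arm.masks_of("wrench",s)[0]
vv,uu=np.nonzero(k["pixels"]);P=unproj(s,uu,vv,plane=14)
O=np.array([591,-1.5]);r=np.linalg.norm(P[:,:2]-O,axis=1)
h=P[(r>80)&(r<235)&(P[:,0]<540)]
f=cv2.fitLine(h[:,:2].astype(np.float32),cv2.DIST_HUBER,0,.01,.01).ravel();f=f if f[0]<0 else f*[-1,-1,1,1]
print(k["score"],len(h),"handle",np.degrees(np.arctan2(f[1],f[0])),f,"y at 591",f[3]+(591-f[2])*f[1]/f[0],"far r",r.max(), "tip", P[r>r.max()-6].mean(0))
print(arm.state()["tcp_pos"],arm.state()["q"].round(2),arm.state()["tool_rot"].round(3))
a=s["img"][170:285,280:400,::-1]
E
cat meas.py > m1.py; echo 'cv2.imwrite("pics/c5.png",cv2.resize(a,None,fx=5,fy=5,interpolation=cv2.INTER_CUBIC))'>>m1.py; python3 m1.py
```

```text
Traceback (most recent call last):
  File "m1.py", line 3, in <module>
    k=arm.masks_of("wrench",s)[0]
      ~~~~~~~~~~~~~~~~~~~~~~~~^^^
IndexError: list index out of range
```

```bash
python3 - <<'E'
from h import *
s=arm.snapshot("top")
print([(k["score"],k["rect"]) for k in arm.masks_of("wrench",s)],arm.state()["q"].round(2))
cv2.imwrite("pics/c5.png",cv2.resize(s["img"][165:285,280:420,::-1],None,fx=5,fy=5,interpolation=cv2.INTER_CUBIC))
E
```

```text
[] [-0.55  0.6   1.63  0.    0.92 -0.66]
```

View pics/c5.png

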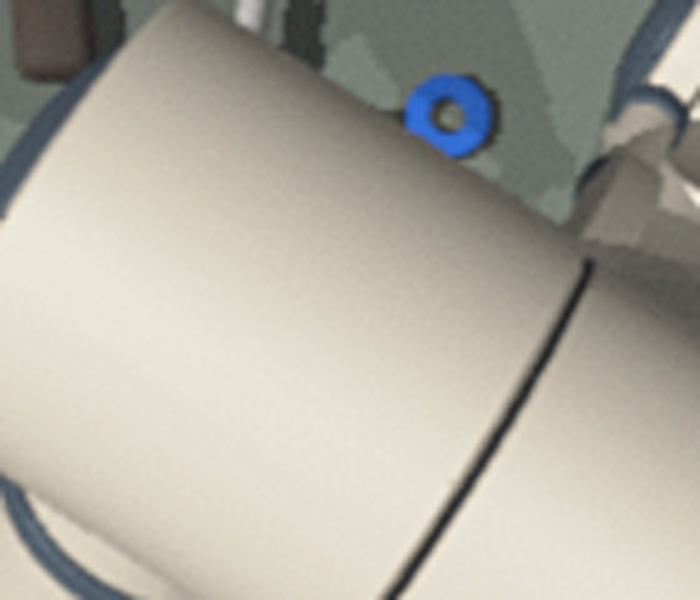

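The arm's upper links cover the wrench in the top view. The side camera is clear, so I'll use that.

```bash
python3 - <<'E'
from h import *
s=arm.snapshot("side")
for k in arm.masks_of("wrench",s)[:2]:
    vv,uu=np.nonzero(k["pixels"]);P=unproj(s,uu,vv,plane=14)
    h=P[(P[:,0]>355)&(P[:,0]<510)]
    f=cv2.fitLine(h[:,:2].astype(np.float32),cv2.DIST_HUBER,0,.01,.01).ravel();f=f if f[0]<0 else f*[-1,-1,1,1]
    print(k["score"],len(h),"handle",np.degrees(np.arctan2(f[1],f[0])),f,"xmin",np.percentile(P[:,0],.5))
b=cv2.imread("pics/side0.png")[182:222,286:356]
cv2.imwrite("pics/c6.png",cv2.resize(np.vstack([b,s["img"][182:222,286:356,::-1]]),None,fx=7,fy=7,interpolation=cv2.INTER_CUBIC))
E
```

```text
0.87 438 handle -171.52324030660395 [-9.89075720e-01 -1.47408232e-01  4.32923035e+02 -8.84296513e+00] xmin 338.1426384406228
```

View pics/c6.png

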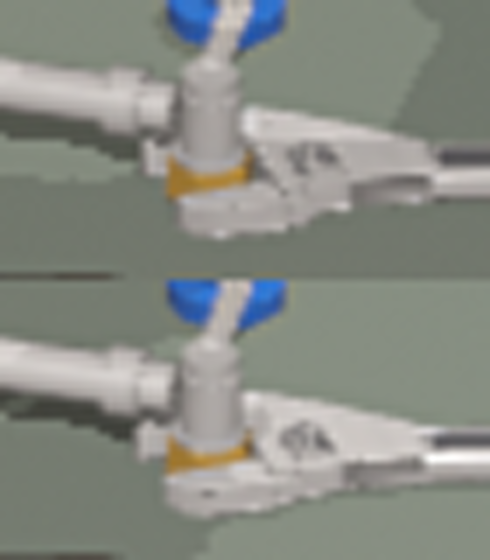

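The top crop is from before and the bottom one is now. The movable jaw has drawn in along the nut and the fixed jaw now sits closer, with the wrench turned about 3.6° and shifted a few mm forward. That fits closed jaws, so I'll go to the -y side of mid-handle.

Emit:
drive_tool:
  motion:
    - [[0,0,0],[33,-7,0],0]
    - [[0,0,0],[33,-7,0],0]
    - [[0,0,0],[33,-7,0],0]
    - [[0,0,0],[33,-7,0],0]
    - [[0,0,0],[33,-7,0],0]
    - [[0,0,-0.06],[30,-8,0],0]
    - [[0,0,0],[0,0,25],0]
    - [[0,0,0],[0,0,25],0]
    - [[0,0,0],[0,0,0],0]
    - [[0,0,0],[0,0,0],0]

```text
time: 18.67
tcp_pos: [451.1, -59.4, 110.3]
tool_rot: [-0.001, 0.644, 0.765, -0.001]
wrist_force: [-0.9, 0.4, 0.3]
finger_gap: -0.3
```

Emit:
drive_tool:
  motion:
    - [[0,0,0],[0,0,15],0]
    - [[0,0,0],[0,0,12],0]
    - [[0,0,0],[0,0,5],0]
    - [[0,0,0],[0,0,0],0]
    - [[0,0,0],[0,0,0],0]

```text
time: 19.08
tcp_pos: [451.8, -59.8, 79.3]
tool_rot: [0.0, 0.645, 0.765, 0.0]
wrist_force: [-0.1, 0.0, 0.1]
finger_gap: -0.1
```

Emit:
drive_tool:
  motion:
    - [[0,0,0],[2,0,1.5],0]
    - [[0,0,0],[2,0,0],0]
    - [[0,0,0],[1,0,0],0]
    - [[0,0,0],[0,0,0],0]

```text
time: 19.42
tcp_pos: [450.7, -54.3, 77.4]
tool_rot: [0.0, 0.644, 0.765, 0.0]
wrist_force: [0.1, -0.0, -0.7]
finger_gap: -0.1
```

Emit:
drive_tool:
  motion:
    - [[0,0,0],[1,0,0],0]
    - [[0,0,0],[1,0,0],0]
    - [[0,0,0],[1,0,0],0]

```text
time: 19.67
tcp_pos: [450.1, -51.6, 77.1]
tool_rot: [0.0, 0.644, 0.765, 0.0]
wrist_force: [-0.8, 0.5, -0.5]
finger_gap: 0.3
```

Emit:
drive_tool:
  motion:
    - [[0,0,0],[1,0,0],0]
    - [[0,0,0],[1,0,0],0]
    - [[0,0,0],[1,0,0],0]

```text
time: 19.92
tcp_pos: [449.6, -48.6, 77.1]
tool_rot: [-0.0, 0.644, 0.765, -0.0]
wrist_force: [0.4, -0.3, 0.7]
finger_gap: -0.1
```

Emit:
drive_tool:
  motion:
    - [[0,0,0],[1,0,0],0]
    - [[0,0,0],[1,0,0],0]
    - [[0,0,0],[0.5,0,0],0]

```text
time: 20.17
tcp_pos: [449.2, -46.1, 77.1]
tool_rot: [-0.0, 0.644, 0.765, -0.0]
wrist_force: [0.7, -0.5, -0.2]
finger_gap: -0.4
```

Emit:
drive_tool:
  motion:
    - [[0,0,0],[1,0,0],0]
    - [[0,0,0],[0.5,0,0],0]
    - [[0,0,0],[0.5,0,0],0]

```text
time: 20.42
tcp_pos: [448.9, -44.2, 77.1]
tool_rot: [0.0, 0.644, 0.765, -0.0]
wrist_force: [-0.0, 0.1, -0.2]
finger_gap: 0.1
```

Emit:
drive_tool:
  motion:
    - [[0,0,0],[0.5,0,0],0]
    - [[0,0,0],[0.5,0,0],0]
    - [[0,0,0],[0.5,0,0],0]

```text
time: 20.67
tcp_pos: [448.7, -42.9, 77.1]
tool_rot: [0.0, 0.644, 0.765, 0.0]
wrist_force: [0.5, -3.8, 0.0]
finger_gap: 0.1
```

Emit:
drive_tool:
  motion:
    - [[0,0,0.01],[1.5,-0.2,0],0]
    - [[0,0,0.01],[1.5,-0.2,0],0]
    - [[0,0,0.01],[1.5,-0.2,0],0]
    - [[0,0,0.01],[1.5,-0.2,0],0]

```text
time: 21.0
tcp_pos: [447.2, -37.1, 77.1]
tool_rot: [0.0, 0.66, 0.751, 0.0]
wrist_force: [0.7, -4.7, -1.0]
finger_gap: 0.1
```

Emit:
drive_tool:
  motion:
    - [[0,0,0.01],[1.5,-0.2,0],0]
    - [[0,0,0.01],[1.5,-0.2,0],0]
    - [[0,0,0.01],[1.5,-0.2,0],0]
    - [[0,0,0.01],[1.5,-0.2,0],0]

```text
time: 21.33
tcp_pos: [445.8, -31.2, 77.1]
tool_rot: [0.0, 0.675, 0.738, 0.0]
wrist_force: [2.0, -5.2, -1.2]
finger_gap: -0.3
```

```bash
python3 - <<'E'
from h import *
s=arm.snapshot("side")
cv2.imwrite("pics/c7.png",cv2.resize(s["img"][170:230,286:406,::-1],None,fx=6,fy=6,interpolation=cv2.INTER_CUBIC))
E
```

```text
(no output)
```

View pics/c7.png

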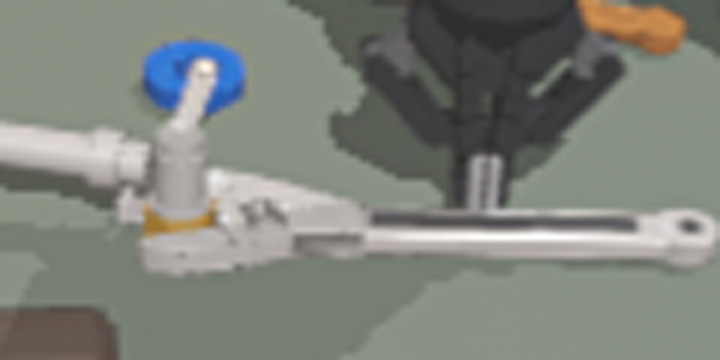

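The finger pushes the handle at about mid-length with around 5 N, which fits the nut turning with the wrench. I'll carry on along the arc.

Emit:
drive_tool:
  motion:
    - [[0,0,0.015],[2.2,-0.35,0],0]
    - [[0,0,0.015],[2.2,-0.35,0],0]
    - [[0,0,0.015],[2.2,-0.35,0],0]
    - [[0,0,0.015],[2.2,-0.35,0],0]
    - [[0,0,0.015],[2.2,-0.35,0],0]
    - [[0,0,0.015],[2.2,-0.35,0],0]
    - [[0,0,0.015],[2.2,-0.35,0],0]
    - [[0,0,0.015],[2.2,-0.35,0],0]

```text
time: 22.05
tcp_pos: [442.7, -13.8, 77.2]
tool_rot: [0.001, 0.718, 0.696, 0.0]
wrist_force: [3.4, -5.8, 0.4]
finger_gap: 0.3
```

Emit:
drive_tool:
  motion:
    - [[0,0,0.015],[2.2,-0.35,0],0]
    - [[0,0,0.015],[2.2,-0.35,0],0]
    - [[0,0,0.015],[2.2,-0.35,0],0]
    - [[0,0,0.015],[2.2,-0.35,0],0]
    - [[0,0,0.015],[2.2,-0.35,0],0]
    - [[0,0,0.015],[2.2,-0.35,0],0]
    - [[0,0,0.015],[2.2,-0.35,0],0]
    - [[0,0,0.015],[2.2,-0.35,0],0]

```text
time: 22.72
tcp_pos: [441.3, 3.9, 77.3]
tool_rot: [0.001, 0.758, 0.652, 0.001]
wrist_force: [2.6, -7.0, 2.0]
finger_gap: -0.0
```

Emit:
drive_tool:
  motion:
    - [[0,0,0.015],[2.2,-0.35,0],0]
    - [[0,0,0.015],[2.2,-0.35,0],0]
    - [[0,0,0.015],[2.2,-0.35,0],0]
    - [[0,0,0.015],[2.2,-0.35,0],0]
    - [[0,0,0.015],[2.2,-0.35,0],0]
    - [[0,0,0.015],[2.2,-0.35,0],0]
    - [[0,0,0.015],[2.2,-0.35,0],0]
    - [[0,0,0.015],[2.2,-0.35,0],0]

```text
time: 23.38
tcp_pos: [441.9, 21.8, 77.2]
tool_rot: [0.0, 0.796, 0.605, 0.0]
wrist_force: [2.5, -8.2, 2.2]
finger_gap: 0.2
```

```bash
python3 - <<'E'
from h import *
print(arm.state()["wrist_force"],arm.state()["torque"],arm.state()["tcp_pos"])
s=arm.snapshot("side")
for k in arm.masks_of("wrench",s)[:1]:
    vv,uu=np.nonzero(k["pixels"]);P=unproj(s,uu,vv,plane=14)
    h=P[(P[:,0]>355)&(P[:,0]<510)]
    f=cv2.fitLine(h[:,:2].astype(np.float32),cv2.DIST_HUBER,0,.01,.01).ravel();f=f if f[0]<0 else f*[-1,-1,1,1]
    print(k["score"],len(h),"handle",np.degrees(np.arctan2(f[1],f[0])),f,"xmin",np.percentile(P[:,0],.5))
cv2.imwrite("pics/c8.png",cv2.resize(s["img"][170:235,286:406,::-1],None,fx=6,fy=6,interpolation=cv2.INTER_CUBIC))
E
```

```text
[ 2.46271371 -8.22498076  2.22314857] [-1.23710815 -0.35428708 -0.10526617] [441.87864809  21.7681524   77.23087747]
0.89 543 handle 159.1705052668449 [-9.34642732e-01  3.55588138e-01  4.30617340e+02  6.12755623e+01] xmin 349.4191927656624
```

View pics/c8.png

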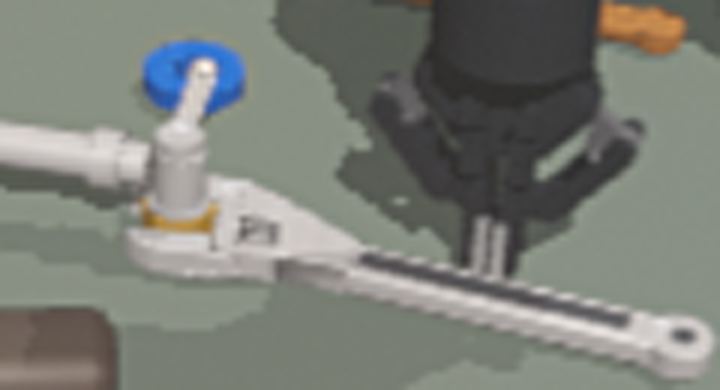

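The wrench and nut have turned together about 0.5 rad. The finger is now slightly skewed to the handle and drags it outward by about 5 N, so I'll re-align and ease that before going on.

Emit:
drive_tool:
  motion:
    - [[0,0,0.035],[0,0.8,0],0]
    - [[0,0,0.035],[0,0.8,0],0]
    - [[0,0,0],[0,0.5,0],0]
    - [[0,0,0],[0,0,0],0]

```text
time: 23.82
tcp_pos: [443.3, 21.3, 77.0]
tool_rot: [-0.0, 0.816, 0.578, -0.0]
wrist_force: [0.8, 0.1, 0.4]
finger_gap: -0.1
```

Emit:
drive_tool:
  motion:
    - [[0,0,0.01],[1.5,-0.2,0],0]
    - [[0,0,0.01],[1.5,-0.2,0],0]
    - [[0,0,0.01],[1.5,-0.2,0],0]
    - [[0,0,0.01],[1.5,-0.2,0],0]
    - [[0,0,0.01],[1.5,-0.2,0],0]

```text
time: 24.23
tcp_pos: [444.7, 28.7, 77.0]
tool_rot: [-0.0, 0.831, 0.557, -0.0]
wrist_force: [-1.0, -4.8, 1.5]
finger_gap: -0.4
```

Emit:
drive_tool:
  motion:
    - [[0,0,0.01],[1.5,-0.2,0],0]
    - [[0,0,0.01],[1.5,-0.2,0],0]
    - [[0,0,0.01],[1.5,-0.2,0],0]
    - [[0,0,0.01],[1.5,-0.2,0],0]
    - [[0,0,0.01],[1.5,-0.2,0],0]

```text
time: 24.65
tcp_pos: [446.6, 36.0, 77.0]
tool_rot: [-0.0, 0.844, 0.536, -0.001]
wrist_force: [-2.7, -5.9, 1.0]
finger_gap: -0.2
```

Emit:
drive_tool:
  motion:
    - [[0,0,0.01],[1.5,-0.1,0],0]
    - [[0,0,0.01],[1.5,-0.1,0],0]
    - [[0,0,0.01],[1.5,-0.1,0],0]
    - [[0,0,0.01],[1.5,-0.1,0],0]

```text
time: 24.98
tcp_pos: [448.3, 41.6, 77.0]
tool_rot: [-0.001, 0.855, 0.519, -0.001]
wrist_force: [-5.3, -4.8, 3.4]
finger_gap: -0.1
```

Emit:
drive_tool:
  motion:
    - [[0,0,0.006],[0.8,-0.4,0],0]
    - [[0,0,0.006],[0.8,-0.4,0],0]
    - [[0,0,0.006],[0.8,-0.3,0],0]

```text
time: 25.23
tcp_pos: [449.0, 44.2, 77.0]
tool_rot: [-0.0, 0.859, 0.511, -0.001]
wrist_force: [-1.6, -6.1, -0.1]
finger_gap: -0.1
```

Emit:
drive_tool:
  motion:
    - [[0,0,0.006],[0.8,-0.2,0],0]
    - [[0,0,0.006],[0.8,-0.2,0],0]
    - [[0,0,0.006],[0.8,-0.2,0],0]

```text
time: 25.48
tcp_pos: [449.7, 46.5, 77.0]
tool_rot: [-0.0, 0.864, 0.504, -0.0]
wrist_force: [-1.4, -5.4, 1.1]
finger_gap: -0.1
```

Emit:
drive_tool:
  motion:
    - [[0,0,0.006],[0.8,-0.2,0],0]
    - [[0,0,0.006],[0.8,-0.2,0],0]
    - [[0,0,0.006],[0.8,-0.2,0],0]

```text
time: 25.73
tcp_pos: [450.5, 48.9, 77.0]
tool_rot: [-0.0, 0.868, 0.496, -0.0]
wrist_force: [-1.9, -5.1, 0.4]
finger_gap: -0.3
```

Emit:
drive_tool:
  motion:
    - [[0,0,0.003],[0.5,-0.1,0],0]
    - [[0,0,0.004],[0.5,-0.1,0],0]
    - [[0,0,0],[0,0,0],0]

```text
time: 25.98
tcp_pos: [450.9, 49.9, 77.0]
tool_rot: [-0.0, 0.87, 0.493, -0.0]
wrist_force: [-0.7, -3.9, 1.3]
finger_gap: 0.2
```

Emit:
drive_tool:
  motion:
    - [[0,0,0.004],[0.6,-0.1,0],0]
    - [[0,0,0.004],[0.6,-0.1,0],0]
    - [[0,0,0],[0,0,0],0]

```text
time: 26.23
tcp_pos: [451.3, 51.0, 77.0]
tool_rot: [-0.0, 0.872, 0.489, -0.0]
wrist_force: [-1.2, -4.7, 1.0]
finger_gap: -0.1
```

Emit:
drive_tool:
  motion:
    - [[0,0,0.004],[0.6,-0.1,0],0]
    - [[0,0,0.004],[0.6,-0.1,0],0]
    - [[0,0,0],[0,0,0],0]

```text
time: 26.48
tcp_pos: [451.8, 52.2, 77.0]
tool_rot: [-0.0, 0.874, 0.486, -0.0]
wrist_force: [-1.2, -4.2, 0.3]
finger_gap: -0.0
```

Emit:
drive_tool:
  motion:
    - [[0,0,0.004],[0.6,-0.1,0],0]
    - [[0,0,0.004],[0.6,-0.1,0],0]
    - [[0,0,0],[0,0,0],0]

```text
time: 26.73
tcp_pos: [452.2, 53.3, 77.0]
tool_rot: [-0.0, 0.876, 0.482, -0.0]
wrist_force: [-1.3, -4.3, 0.3]
finger_gap: -0.0
```

Emit:
drive_tool:
  motion:
    - [[0,0,0.004],[0.6,-0.1,0],0]
    - [[0,0,0.004],[0.6,-0.1,0],0]
    - [[0,0,0],[0,0,0],0]

```text
time: 26.98
tcp_pos: [452.7, 54.4, 77.0]
tool_rot: [-0.0, 0.878, 0.479, -0.0]
wrist_force: [-1.5, -3.9, 0.5]
finger_gap: -0.1
```

Emit:
drive_tool:
  motion:
    - [[0,0,0.004],[0.7,-0.1,0],0]
    - [[0,0,0.004],[0.7,-0.1,0],0]
    - [[0,0,0],[0,0,0],0]

```text
time: 27.23
tcp_pos: [453.3, 55.7, 77.0]
tool_rot: [-0.0, 0.88, 0.475, -0.0]
wrist_force: [-2.3, -3.0, 0.5]
finger_gap: -0.1
```

Emit:
drive_tool:
  motion:
    - [[0,0,0.005],[0.7,-0.1,0],0]
    - [[0,0,0.005],[0.7,-0.1,0],0]
    - [[0,0,0],[0,0,0],0]

```text
time: 27.48
tcp_pos: [453.9, 57.0, 77.0]
tool_rot: [-0.0, 0.882, 0.471, -0.0]
wrist_force: [-2.6, -4.4, 1.3]
finger_gap: -0.0
```

Emit:
drive_tool:
  motion:
    - [[0,0,0.005],[0.7,-0.1,0],0]
    - [[0,0,0.005],[0.7,-0.1,0],0]
    - [[0,0,0],[0,0,0],0]

```text
time: 27.73
tcp_pos: [454.4, 58.3, 77.0]
tool_rot: [-0.0, 0.885, 0.466, -0.0]
wrist_force: [-3.3, -3.1, 1.1]
finger_gap: -0.4
```

Emit:
drive_tool:
  motion:
    - [[0,0,0.005],[0.7,-0.1,0],0]
    - [[0,0,0.004],[0.7,-0.1,0],0]
    - [[0,0,0],[0,0,0],0]

```text
time: 27.98
tcp_pos: [455.0, 59.5, 77.0]
tool_rot: [-0.0, 0.887, 0.462, -0.001]
wrist_force: [-3.3, -4.6, 1.2]
finger_gap: -0.1
```

Emit:
drive_tool:
  motion:
    - [[0,0,0.004],[0.6,-0.1,0],0]
    - [[0,0,0.004],[0.6,-0.1,0],0]
    - [[0,0,0],[0,0,0],0]

```text
time: 28.23
tcp_pos: [455.5, 60.6, 77.0]
tool_rot: [-0.0, 0.889, 0.459, -0.001]
wrist_force: [-2.3, -4.5, 1.8]
finger_gap: 0.2
```

Emit:
drive_tool:
  motion:
    - [[0,0,0.004],[0.7,-0.1,0],0]
    - [[0,0,0.004],[0.7,-0.1,0],0]
    - [[0,0,0],[0,0,0],0]

```text
time: 28.48
tcp_pos: [456.1, 61.9, 77.0]
tool_rot: [-0.0, 0.89, 0.455, -0.001]
wrist_force: [-2.1, -4.0, 2.3]
finger_gap: 0.1
```

```bash
python3 - <<'E'
from h import *
s=arm.snapshot("side")
for k in arm.masks_of("wrench",s)[:1]:
    vv,uu=np.nonzero(k["pixels"]);P=unproj(s,uu,vv,plane=14)
    h=P[(P[:,0]>380)&(P[:,0]<510)]
    f=cv2.fitLine(h[:,:2].astype(np.float32),cv2.DIST_HUBER,0,.01,.01).ravel();f=f if f[0]<0 else f*[-1,-1,1,1]
    print(k["score"],len(h),"handle",np.degrees(np.arctan2(f[1],f[0])),f,"xmin",np.percentile(P[:,0],.5),arm.state()["wrist_force"])
E
```

```text
0.85 464 handle 143.97352046947202 [ -0.80874527   0.58815908 443.24822998 109.87495422] xmin 381.12242430283465 [-2.08244524 -3.9657968   1.58693674]
```

Emit:
drive_tool:
  motion:
    - [[0,0,0.004],[0.7,-0.1,0],0]
    - [[0,0,0.004],[0.7,-0.1,0],0]
    - [[0,0,0],[0,0,0],0]

```text
time: 28.83
tcp_pos: [456.8, 63.1, 77.0]
tool_rot: [-0.0, 0.892, 0.452, -0.001]
wrist_force: [-4.2, -2.7, 1.4]
finger_gap: 0.0
```

Emit:
drive_tool:
  motion:
    - [[0,0,0.004],[0.7,-0.2,0],0]
    - [[0,0,0.004],[0.7,-0.2,0],0]
    - [[0,0,0],[0,0,0],0]

```text
time: 29.08
tcp_pos: [457.3, 64.3, 77.0]
tool_rot: [-0.0, 0.894, 0.448, -0.001]
wrist_force: [-3.9, -7.5, 2.2]
finger_gap: -0.3
```

Emit:
drive_tool:
  motion:
    - [[0,0,0.002],[0.4,0,0],0]
    - [[0,0,0],[0,0,0],0]
    - [[0,0,0],[0,0,0],0]

```text
time: 29.33
tcp_pos: [457.5, 64.6, 77.0]
tool_rot: [-0.0, 0.894, 0.447, -0.001]
wrist_force: [-3.8, -8.1, 3.1]
finger_gap: 0.1
```

Emit:
drive_tool:
  motion:
    - [[0,0,0.002],[0.4,0,0],0]
    - [[0,0,0],[0,0,0],0]
    - [[0,0,0],[0,0,0],0]

```text
time: 29.58
tcp_pos: [457.6, 64.8, 77.0]
tool_rot: [-0.0, 0.895, 0.446, -0.001]
wrist_force: [-5.4, -9.6, 3.3]
finger_gap: -0.2
```

Emit:
drive_tool:
  motion:
    - [[0,0,0.001],[0.3,0,0],0]
    - [[0,0,0],[0,0,0],0]
    - [[0,0,0],[0,0,0],0]
    - [[0,0,0],[0,0,0],0]

```text
time: 29.92
tcp_pos: [457.7, 65.0, 77.0]
tool_rot: [-0.0, 0.895, 0.446, -0.001]
wrist_force: [-4.7, -11.0, 3.2]
finger_gap: 0.2
```

Emit:
drive_tool:
  motion:
    - [[0,0,0],[0.3,0,0],0]
    - [[0,0,0],[0,0,0],0]
    - [[0,0,0],[0,0,0],0]
    - [[0,0,0],[0,0,0],0]

```text
time: 30.25
tcp_pos: [457.8, 65.2, 77.0]
tool_rot: [-0.0, 0.895, 0.446, -0.001]
wrist_force: [-4.9, -12.3, 3.4]
finger_gap: -0.0
```

Emit:
drive_tool:
  motion:
    - [[0,0,0],[-1,0,0],0]
    - [[0,0,0],[-4,0,0],0]
    - [[0,0,0],[-10,0,0],0]
    - [[0,0,0],[-10,0,0],0]
    - [[0,0,0],[0,0,-30],0]
    - [[0,0,0],[0,0,-35],0]
    - [[0,0,0],[-30,0,-20],0]
    - [[0,0,0],[-40,0,0],0]
    - [[0,0,0],[-40,0,0],0]
    - [[0,0,0],[0,0,0],0]

```text
time: 31.08
tcp_pos: [372.9, -45.8, 162.3]
tool_rot: [-0.0, 0.896, 0.444, -0.001]
wrist_force: [-0.1, 0.6, 0.0]
finger_gap: 0.1
```

```bash
python3 - <<'E'
from h import *
s=arm.snapshot("side");print(arm.state()["tcp_pos"],arm.state()["wrist_force"])
for k in arm.masks_of("wrench",s)[:1]:
    vv,uu=np.nonzero(k["pixels"]);P=unproj(s,uu,vv,plane=14)
    h=P[(P[:,0]>380)&(P[:,0]<510)]
    f=cv2.fitLine(h[:,:2].astype(np.float32),cv2.DIST_HUBER,0,.01,.01).ravel();f=f if f[0]<0 else f*[-1,-1,1,1]
    print(k["score"],len(h),"handle",np.degrees(np.arctan2(f[1],f[0])),f,"xmin",np.percentile(P[:,0],.5))
cv2.imwrite("pics/c9.png",cv2.resize(s["img"][170:240,266:406,::-1],None,fx=5.7,fy=5.7,interpolation=cv2.INTER_CUBIC))
E
```

```text
[374.82052633 -44.52724765 162.27477431] [-0.11491351  0.22676547  0.35583413]
0.88 498 handle 142.59771011736495 [ -0.79439032   0.60740757 443.08538818 112.30982971] xmin 380.85311885325984
```

View pics/c9.png

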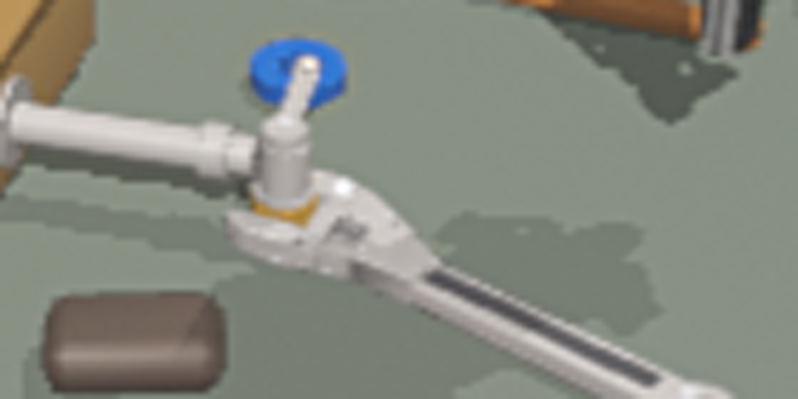

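The side view shows the wrench lying flat round the nut with its jaws up, the handle at about 143° and the lever and pumice untouched. I'll move the arm clear for a last top check.

Emit:
drive_tool:
  motion:
    - [[0,0,0],[-34,19,-8],0]
    - [[0,0,0],[-34,19,-8],0]
    - [[0,0,0],[-34,19,-8],0]
    - [[0,0,0],[-34,19,-8],0]
    - [[0,0,0],[-34,19,-8],0]
    - [[0,0,0],[-34,19,-8],0]
    - [[0,0,0],[-34,19,-8],0]
    - [[0,0,0],[-34,19,-8],0]
    - [[0,0,0],[-34,19,-8],0]
    - [[0,0,0],[0,0,0],0]

```text
time: 32.02
tcp_pos: [330.3, -396.0, 235.5]
tool_rot: [0.003, 0.895, 0.445, 0.0]
wrist_force: [-0.1, 0.6, 0.3]
finger_gap: 0.2
```

```bash
python3 - <<'E'
from h import *
s=arm.snapshot("top");print(arm.state()["time"],arm.state()["tcp_pos"])
for k in arm.masks_of("wrench",s)[:1]:
    vv,uu=np.nonzero(k["pixels"]);P=unproj(s,uu,vv,plane=14)
    h=P[(P[:,0]>390)&(P[:,0]<520)]
    f=cv2.fitLine(h[:,:2].astype(np.float32),cv2.DIST_HUBER,0,.01,.01).ravel();f=f if f[0]<0 else f*[-1,-1,1,1]
    pr=(P[:,:2]-f[2:])@f[:2]; o=f[2:]+f[:2]*(np.percentile(pr,99.8)-262)
    print(k["score"],k["rect"],"handle",np.degrees(np.arctan2(f[1],f[0])),f,"origin est",o)
for o in("lota","mug","soap_box","scrubber","tape_roll","pumice"):
    m=arm.masks_of(o,s)
    if m:
        vv,uu=np.nonzero(m[0]["pixels"]);z=s["z_map"][vv,uu];g=z>0
        print(o,round(m[0]["score"],2),np.median(unproj(s,uu[g],vv[g],z[g]),0).round())
cv2.imwrite("pics/c10.png",cv2.resize(s["img"][160:270,270:390,::-1],None,fx=5,fy=5,interpolation=cv2.INTER_CUBIC))
E
```

```text
32.0667 [ 330.13361541 -392.70857398  234.50611701]
0.82 [273.8, 177.8, 58.9, 74.3] handle 142.73019289400565 [ -0.7957927    0.60556912 454.73001099  92.34924316] origin est [590.54911544 -11.00412544]
lota 0.96 [ 465. -527.   62.]
mug 0.95 [453. 537.  43.]
soap_box 0.81 [527. 245.  34.]
scrubber 0.91 [ 560. -263.   30.]
tape_roll 0.68 [ 589. -136.   12.]
pumice 0.97 [645. 117.  27.]
```

View pics/c10.png

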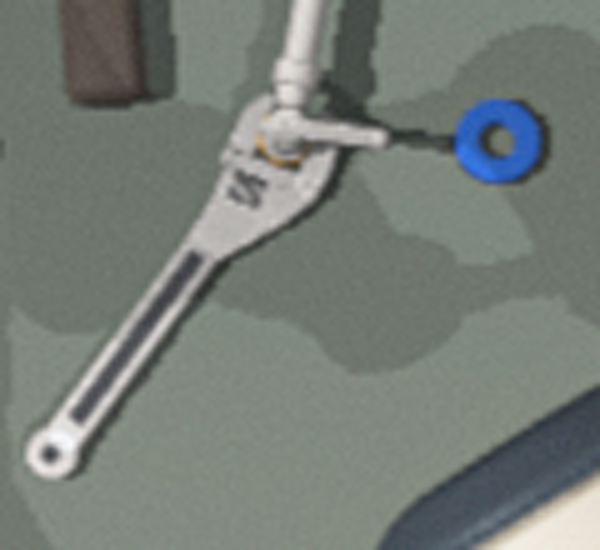

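```bash
python3 -c "
from cell import arm
print(arm.state()['qvel'].round(4),arm.state()['wrist_force']);print(arm.sign_off())"
```

```text
[-0.0056 -0.0007 -0.0062 -0.001   0.0002 -0.    ] [0.24545756 0.39254994 0.18659917]
the job is handed in; nothing more can be done
None
```

I snugged the jaws onto the nut, turned it clockwise to its stop and handed the job in at about 32 s. No verdict came back, and I never measured the jaw opening or nut angle directly.

- **Jaws:** I rolled the worm shut with six light strokes of the closed fingertips, pressing 10–21 N. Drag rose from about 8.5 N to 16.6 N, which I took as the jaws being on the nut.
- **Nut:** I pushed sideways at mid-handle. It needed about 4–6 N for most of the swing, and up to 8.6 N once while the finger was skewed on the handle. The wrench turned about 0.80 rad in all. At the end the force climbed to 13.2 N over about 1 mm of travel, so I stopped there and let go.
- **Last checks:** The wrench lies round the nut with its handle at about 143° and the lever still shut. The robot is clear, with wrist force near zero.
- **Bath things:** They are where they were, to within a few mm of measuring error. The scrubber was partly hidden by the arm in the last view, so its reading (about 25 mm off) can't be relied on. No force readings suggested it was touched.
- **Disagreement:** The last top-camera estimate put the wrench's origin about 6 mm from my rough nut axis. That is inside the 8 mm limit, and the fitted mouth should allow only about 1.5 mm forward, so I put it down to pixel error and did not re-measure.

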